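# Rinse the cement brush, hang it to drip and shut the pot

## Robot

A 6-joint arm with a two-finger parallel gripper is mounted at the origin on the work surface. World frame = base frame: x ahead of the robot, y to its left, z up, the work surface at z = 0. Lengths are in m, angles in rad, forces in N, time in s.
With the tool pointing down it reaches from about 0.375 to 0.9 m from the base axis. Payload 3.1 kg.
Tool frame: the origin (TCP) lies midway between the tips of the shut fingers; the grasp point (between the pads) lies 19 mm behind it; x points along the fingers, z is the direction in which the jaws open and shut, and the axes are right-handed (so a half turn about x gives the same grasp; the last joint's range is limited). The gripper opens to 87 mm and grips with 3 to 60 N. Pads are 19 mm wide; open, the fingers measure 117 mm over their backs; the gripper's body (75 mm by 190 mm) begins 51 mm behind the grasp point.
Start: joints at [1.167, 0.527, 1.433, -0, 1.181, -0.178], TCP at [0.14, 0.609, 0.223] pointing down, gripper open.
Joint ranges: [-3.08, 3.08], [-0.75, 2.2], [0.22, 2.44], [-1.43, 4.57], [0, 2.65], [-2.85, 2.85]. Speed limits (rad/s): [2.79, 2.79, 3.14, 3.14, 3.14, 3.14].

## Interface

Orientations are given as a unit quaternion [x, y, z, w].
In Python, from rig import readout, imaging, robot gives the robot as it stands. The module is installed in compiled form; this text tells all that it offers.
- The arm moves only by the tool play_rows, never from a script. Its argument "rows" is text: rows parted by semicolons, each of 7 numbers parted by spaces: the turn, a rotation vector about the tool's x, y, z in rad, then the shift along the tool's x, y, z in mm, then the closure, from 0 (fully open) to 1 (shut). In form: ax ay az tx ty tz gripper; .... A call has 1 to 8 rows; each row shifts and turns the commanded pose from where the row before left it, along the tool's axes as they then stand; what a row does not reach is not made up. A row lasts 1/12 s, in which the tool goes at most 41.7 mm and 7.16 degrees, less where a joint would pass 70% of its speed; a pose out of reach is approached as far as the arm can. A call with a gripper value outside its range is refused whole. The fingers move at their own pace and stop on an object; "squeeze" is the grip in N (left out, the last holds). Time passes only in rows, so rows that do not move let the fingers close. It gives the time, the measured TCP pose, the force and the opening at its end, in the units of the state.
- readout.get_obs(): the state, without advancing time (a new reading comes with each control period).
- imaging.camera(name): name is "side" or "top"; returns the picture (400x640x3 uint8, blue, green, red); there is no depth.
- imaging.camera_info(name): a dict with "K" (3x3 intrinsics, pixels), "k1" (the pictures are not rectified: a ray, as slopes to the right and down, at radius r is drawn at 1 + k1 r^2 times it, then the intrinsics apply), "world_to_cam" (4x4, takes a point from world to camera coordinates). Camera axes: x right, y down, z forward; pixel columns grow to the right and rows downward; lengths in m; the calibration is good to about 2 mm. A picture is of the moment at which its call begins. camera_info takes no time and is no camera call.
- robot.hand_in(): hands the job in, once; it reports no verdict.
The state is a dict: "time": time; "q": joint angles; "joint_velocities": joint speeds; "joint_torque": joint torques, N m; "position": TCP position; "tool_rot": TCP orientation; "ft_force": force on the tool from outside, world axes, zero at the start; "moment": the same for the moment, N m; "grip_width": finger opening in m.
Only numpy, scipy, OpenCV 4.12 (cv2) and the standard library are available. Lean on these libraries where they do the work, as an engineer would, in place of code of your own. Each camera call takes 0.05 s, during which the arm holds its last target. There are 200 camera calls.

## Task

The gluing is done: take the red cement brush and dip its bristles well down into the blue rinse pot, not the yellow cement pot. Then hang the brush by its collar in the fork of the drip stand, and last push the blue pot's lid over and press it fully shut. Do not jab the brush against the pot, and leave the wooden last and the tin where they are.

Things in the scene. Friction and masses are not known exactly. Their poses are not given: they have to be found in the camera images.
- brush: Red-handled round cement brush, 178 mm tall, loose, about 130 g, starting upright on its bristles on the bench. Origin: centre of the flat bristle end; +z runs up the handle (round, so yaw means nothing). From the origin up: dark bristles dia 41 mm to z 44 mm, steel ferrule dia 36 mm to z 63 mm, neck dia 20 mm to z 95 mm, collar dia 46 mm from z 95 to 103 mm, handle dia 25 mm from z 103 to 178 mm
- brush_grip (a point): Point on the brush's axis at its handle, 143 mm above the bristle end: where to grip, from above
- brush_collar (a point): Centre of the underside of the brush's collar, 95 mm above the bristle end
- rinse_pot: Blue open metal pot with a hinged grey metal lid, fixed to the bench, 85 mm tall, outer dia 84 mm at the rim and 80 mm at the foot, wall 4 mm (mouth dia 76 mm), floor 5 mm thick. Origin: centre of its underside; its +x points from the pot's axis to the hinge, z up. May stand on either side of the bench
- rinse_pot_mouth (a point): Centre of the blue pot's mouth, at rim height (85 mm)
- rinse_lid (a joint): Hinge angle of the blue pot's grey lid: 0 = shut (level on the rim), 1.57 = standing upright, larger = leaning back away from the pot, at most 2.15. It starts leaning back (1.7 to 2.0), its tab up to 196 mm above the bench: carry the brush clear of it. The hinge is stiff: the lid stays where it is left (a push of about 1 N at its tab moves it)
- lid_hinge (a point): Middle of the lid's hinge line, on the pot at 47 mm along the pot's +x from its axis and 87 mm high; axes as the pot's, the hinge line runs along its y
- lid_tab (a point): On the lid's outer face (the top when shut), in its orange tab, 98 mm from the hinge line. The lid is a disc of dia 88 mm, 6 mm thick, its inner face in the hinge plane, with a orange tab 30 mm wide that ends 109 mm from the hinge line. Shut, its top is 93 mm above the bench. Axes turn with the lid: z is the outer face's normal (up when shut), x points from the tab to the hinge
- cement_pot: Yellow open pot without a lid, same size as the blue one, fixed; must not be dipped into. Origin: centre of its underside
- cement_pot_mouth (a point): Centre of the yellow pot's mouth, at rim height (85 mm)
- fork_stand: Drip stand, fixed: steel tray 130 x 100 x 12 mm with a rear post (48 mm along +x) carrying a level aluminium fork. Origin: centre of the tray's underside; z up; the fork's open end points to -x, roughly to the robot. Two tines 14 mm wide, 6 mm thick, top 115 mm above the bench; the slot between them is 28 mm wide, from the tine ends at x -38 mm to its closed end at x +22 mm
- fork_seat (a point): Where the centre of the collar's underside belongs: mid slot, level with the tines' top (115 mm above the bench); axes as the stand's. Bring the brush's neck in along +x through the open end with the collar above the tines, then lower it; the bristles then hang 20 mm above the bench
- last: Bystander: pale wooden shoe last, loose, 192 x 70 x 95 mm, about 600 g. Origin: centre of its underside; x towards the toe
- tin: Bystander: closed steel tin with a paper label, loose, dia 76 mm, 85 mm tall, 400 g. Origin: centre of its underside

How it is judged:
On the way, in this order (a step that is already met when the one before it is completed fails the run):
1. The brush, held in the gripper, is dipped into the blue rinse pot: its bristle end at least 30 mm below the rim, inside the mouth, for half a second (horizontal distance between brush and rinse_pot_mouth below 0.03 m and z of brush in the frame of rinse_pot_mouth below -0.03 m and contact force between the fingers and brush above 0.5 N), for 0.5 s.
2. The brush hangs by its collar in the fork of the drip stand, within 15 mm of the seat point, upright and let go, while the blue pot's lid still stands open (beyond 1.2 rad) (horizontal distance between brush_collar and fork_seat below 0.015 m and z of brush_collar in the frame of fork_seat between -0.004 and 0.004 m and angle between brush's own z axis and vertical below 0.12 rad and contact force between brush and fork_stand above 0.2 N and contact force between the fingers and brush below 0.05 N and linear speed of brush below 0.03 m/s and value of joint rinse_lid above 1.2 rad), for 0.3 s.
3. The blue pot's lid is pressed fully shut (within 0.05 rad, about 5 mm at the tab) (value of joint rinse_lid below 0.05 rad), for 0.2 s.
At the end, for the whole second after the job is handed in: The brush hangs still by its collar on both tines of the fork: collar centre within 15 mm of the seat point sideways and 4 mm in height, upright within 7 degrees, let go; and the blue pot's lid is fully shut, within 0.05 rad (horizontal distance between brush_collar and fork_seat below 0.015 m and z of brush_collar in the frame of fork_seat between -0.004 and 0.004 m and angle between brush's own z axis and vertical below 0.12 rad and contact force between brush and fork_stand above 0.2 N and contact force between the fingers and brush below 0.05 N and linear speed of brush below 0.03 m/s and value of joint rinse_lid below 0.05 rad); the robot touches nothing.
It fails at once if The brush is dipped into the yellow cement pot (bristle end inside its mouth, 5 mm or more below the rim) (horizontal distance between brush and cement_pot_mouth below 0.038 m and z of brush in the frame of cement_pot_mouth below -0.005 m).
It fails at once if The brush is jabbed against the blue pot or its lid with more than 15 N (contact force between brush and rinse_pot above 15 N).
It fails at once if The wooden last is moved more than 20 mm or tipped over (distance of last from where it was at the start of the episode above 0.02 m or angle between last's own z axis and vertical above 0.3 rad).
It fails at once if The tin is moved more than 20 mm or tipped over (distance of tin from where it was at the start of the episode above 0.02 m or angle between tin's own z axis and vertical above 0.3 rad).
It also fails if it takes over 64 s, if anything falls off the work surface, if the arm or the gripper's body presses on something with over 40 N, if the wrist force passes 120 N, or if a joint passes its speed limit or range.

## Working session

There is one attempt and no reset: what is moved stays moved. The work goes in short steps, Python scripts to look and compute and a tool call to move; the robot and the scene stay as the last step left them, time stands still between calls to the robot, and variables do not carry over. Pictures are saved under pics/ and viewed, about 8 in all and at most 12, crops included, and the job is handed in when it is done.

Besides the shell and the picture viewer there is one more tool, called as name(argument=value, ...) on one line, values as JSON. play_rows: Moves the arm, as the interface text tells. Its arguments: {"type":"object","properties":{"rows":{"type":"string"},"squeeze":{"type":"number"}},"required":["rows"]}

```bash
mkdir -p pics; cat > h.py <<'E'
import numpy as np,cv2
from rig import readout,imaging,robot
from scipy.spatial.transform import Rotation as R
def info(n):
    i=imaging.camera_info(n);return np.array(i["K"]),i["k1"],np.array(i["world_to_cam"])
def ray(n,u,v):
    K,k1,T=info(n);d=np.linalg.inv(K)@[u,v,1];r=np.hypot(d[0],d[1]);s=r
    for _ in range(30): s=r/(1+k1*s*s)
    d[:2]*=s/max(r,1e-9);C=-T[:3,:3].T@T[:3,3];d=T[:3,:3].T@d;return C,d/np.linalg.norm(d)
def onz(n,u,v,z):
    C,d=ray(n,u,v);return C+d*(z-C[2])/d[2]
def tri(a,b):
    (C,d),(E,e)=ray(*a),ray(*b);s=np.linalg.lstsq(np.c_[d,-e],E-C,rcond=None)[0]
    p,q=C+d*s[0],E+e*s[1];return (p+q)/2,np.linalg.norm(p-q)
def proj(n,p):
    K,k1,T=info(n);c=T[:3,:3]@np.array(p)+T[:3,3];x=c[:2]/c[2];x=x*(1+k1*x@x);return (K@[*x,1])[:2]
def snap(f,*ns):
    ims={n:imaging.camera(n) for n in ns}
    for n in ns: cv2.imwrite(f"pics/{f}_{n}.png",ims[n])
    return ims
E
python3 - <<'E'
from h import *
snap("a","top","side")
for n in("top","side"):
    K,k,T=info(n);print(n,K.round(1).tolist(),k,(-T[:3,:3].T@T[:3,3]).round(3),T[:3,:3].round(2).tolist())
o=readout.get_obs();print(o);print(R.from_quat(o["tool_rot"]).as_matrix().round(3))
E
```

```text
top [[386.3, 0.0, 322.1], [0.0, 386.3, 197.1], [0.0, 0.0, 1.0]] -0.06848495312379586 [ 0.492 -0.008  1.294] [[0.02, -1.0, -0.01], [-1.0, -0.02, -0.04], [0.03, 0.01, -1.0]]
side [[501.6, 0.0, 323.0], [0.0, 501.6, 192.6], [0.0, 0.0, 1.0]] -0.039797804792357415 [0.449 0.992 1.069] [[-1.0, -0.08, -0.02], [-0.04, 0.69, -0.72], [0.07, -0.72, -0.69]]
{'time': 0.1, 'q': array([ 1.16651511e+00,  5.28428742e-01,  1.43378130e+00,  1.74041588e-05,
        1.18136247e+00, -1.78541468e-01]), 'joint_velocities': array([ 0.0022727 , -0.00236239, -0.001971  ,  0.00094273, -0.00067797,
       -0.00058775]), 'joint_torque': array([-1.06854416e-04, -4.40986168e+01, -1.77149606e+01,  6.34557917e-02,
        5.34640008e-02, -7.26739859e-05]), 'position': array([0.13962235, 0.60853382, 0.22163308]), 'tool_rot': array([-0.44082812,  0.55375385,  0.44017436,  0.55251585]), 'ft_force': array([-0.13706144,  0.17260745,  0.84765362]), 'moment': array([-0.00613186,  0.03290052, -0.0194828 ]), 'grip_width': 0.08699128429630963}
[[-0.001 -0.975  0.224]
 [-0.002  0.224  0.975]
 [-1.     0.    -0.002]]
```

View pics/a_top.png

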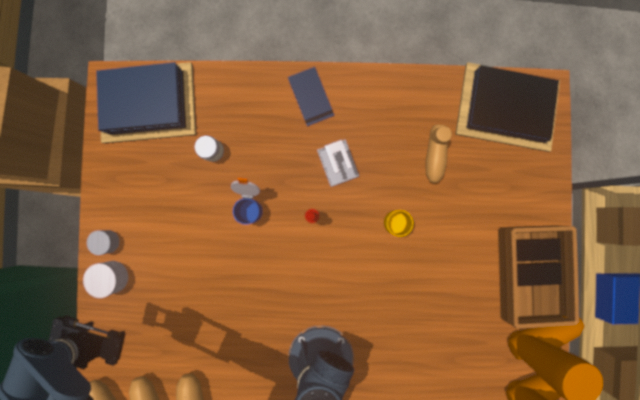

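View pics/a_side.png

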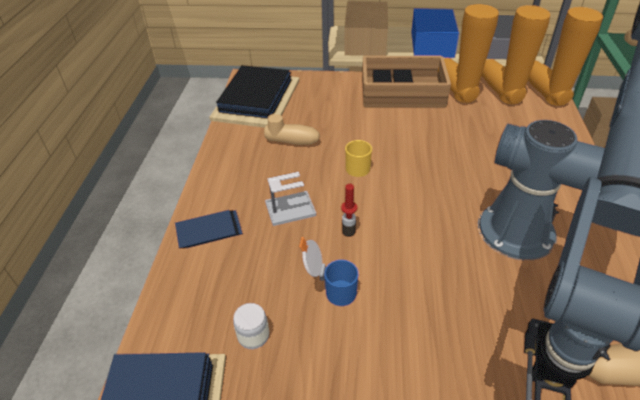

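The top view shows the blue pot at (247,211) with its lid behind it (tab at 243,181), the brush at (312,215), the fork at (340,162), the yellow pot at (400,223) and the tin at (208,148). In the side view the brush is at (349,210), the blue pot at (341,282) and the fork at (290,197).

```bash
python3 - <<'E'
from h import *
for n in("top","side"):
    im=cv2.imread(f"pics/a_{n}.png");hsv=cv2.cvtColor(im,cv2.COLOR_BGR2HSV)
    roi=np.zeros(im.shape[:2],bool)
    if n=="top": roi[120:250,190:430]=1
    else: roi[130:350,170:400]=1
    H,S,V=[hsv[...,i] for i in range(3)]
    ms=dict(red=((H<5)|(H>172))&(S>170)&(V>70),blue=(H>100)&(H<125)&(S>140)&(V>60),yellow=(H>20)&(H<32)&(S>150),orange=(H>=3)&(H<13)&(S>190)&(V>150),grey=(S<45)&(V>110))
    for c,m in ms.items():
        N,l,st,ce=cv2.connectedComponentsWithStats((m&roi).astype(np.uint8))
        for i in range(1,N):
            if st[i,4]>8: print(n,c,st[i].tolist(),ce[i].round(1))
t=cv2.imread("pics/a_top.png")[125:240,190:430];cv2.imwrite("pics/ct.png",cv2.resize(t,None,fx=3.3,fy=3.3,interpolation=cv2.INTER_CUBIC))
s=cv2.imread("pics/a_side.png")[165:315,225:395];cv2.imwrite("pics/cs.png",cv2.resize(s,None,fx=4,fy=4,interpolation=cv2.INTER_CUBIC))
E
```

```text
top red [307, 210, 8, 11, 44] [310.1 215.1]
top blue [248, 204, 10, 17, 128] [252.2 211.9]
top yellow [385, 211, 29, 26, 561] [398.7 222.9]
top orange [237, 178, 10, 5, 11] [241.1 180.7]
top orange [304, 208, 14, 16, 149] [309.8 215. ]
top grey [195, 136, 23, 23, 408] [205.9 146.7]
top grey [318, 141, 40, 45, 1121] [337.5 162.5]
top grey [232, 182, 27, 17, 257] [245.4 189.7]
side red [342, 184, 15, 34, 284] [348.9 201.4]
side blue [325, 261, 32, 44, 1166] [340.8 282. ]
side yellow [346, 140, 25, 36, 762] [357.8 157.5]
side grey [170, 130, 37, 89, 1661] [181.8 159.5]
side grey [268, 172, 36, 21, 359] [283.  182.3]
side grey [266, 191, 50, 34, 1105] [290.7 208. ]
side grey [343, 214, 13, 12, 98] [348.5 220.4]
side grey [303, 240, 27, 37, 549] [313.4 259.9]
side grey [234, 303, 35, 46, 1267] [250.8 325.4]
```

View pics/ct.png

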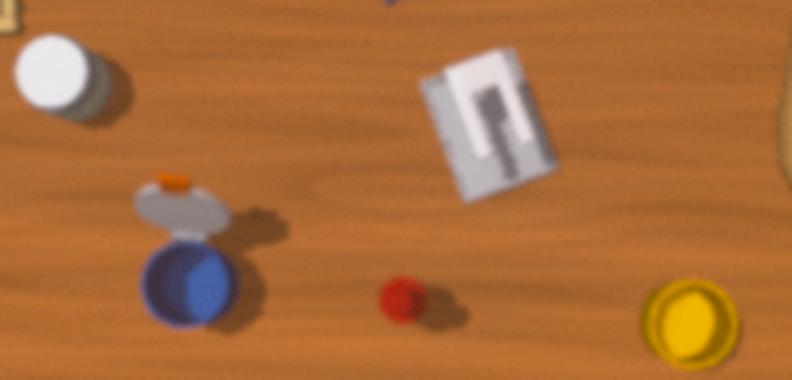

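View pics/cs.png

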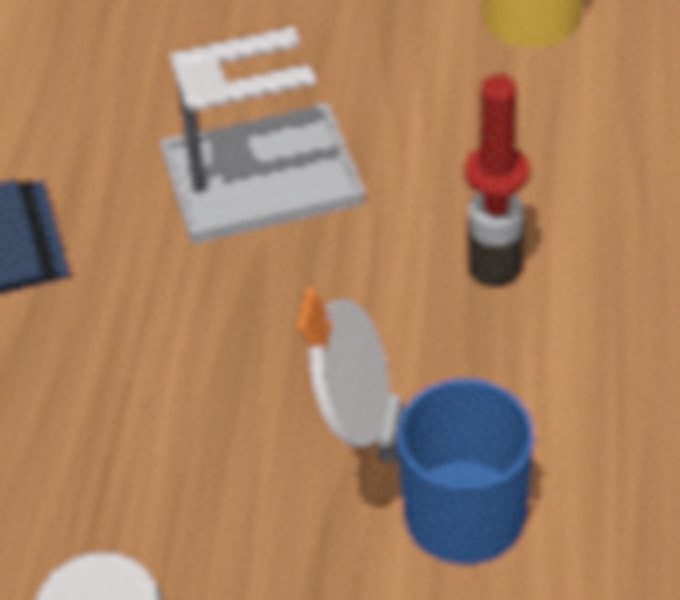

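The crops show the fork slot opening toward the robot, rotated about 20°. The lid leans back from the hinge behind the blue pot, and the brush stands free. I'll convert these to world coordinates.

```bash
python3 - <<'E'
from h import *
t=cv2.imread("pics/a_top.png");s=cv2.imread("pics/a_side.png")
T=lambda x,y:("top",190+(x+.5)/3.3-.5,125+(y+.5)/3.3-.5)
S=lambda x,y:("side",225+(x+.5)/4-.5,165+(y+.5)/4-.5)
P=lambda p:p.round(4).tolist()
print("brush collar",P(onz(*T(403,300),.10)),"top tri",tri(T(402,299),S(498,84)),"bristle side",P(onz(*S(495,270),.0)))
print("pot top",P(onz(*T(190,284),.085)),"side",P(onz(*S(465,437),.085)))
print("tab",tri(T(175,183),S(312,317)),"hinge",P(onz(*T(190,236),.087)))
print("yel",P(onz(*T(691,324),.085)),"tin",P(onz(*T(53,72),.085)))
print("last", P(onz("top",438,155,.05)))
# fork: bright mask rect in world at z=.115 ; tray at .012
for n,im,roi in(("top",t,(310,135,55,55)),("side",s,(262,165,60,62))):
    g=cv2.cvtColor(im,cv2.COLOR_BGR2HSV);x,y,w,h=roi;g=g[y:y+h,x:x+w]
    for nm,z,m in(("fork",.115,(g[...,1]<50)&(g[...,2]>195)),("tray",.012,(g[...,1]<60)&(g[...,2]>60))):
        N,l,st,ce=cv2.connectedComponentsWithStats(m.astype(np.uint8));i=1+np.argmax(st[1:,4]);v,u=np.nonzero(l==i)
        W=np.array([onz(n,a+x,b+y,z)[:2] for a,b in zip(u,v)],np.float32)*1000
        print(n,nm,len(u),[np.round(q,1) for q in cv2.minAreaRect(W)],np.round(cv2.boxPoints(cv2.minAreaRect(W))).tolist())
cv2.imwrite("pics/f.png",np.hstack([cv2.resize(t[130:195,308:368],None,fx=6,fy=6,interpolation=cv2.INTER_CUBIC),cv2.resize(s[167:232,262:322],None,fx=6,fy=6,interpolation=cv2.INTER_CUBIC)]))
E
```

```text
brush collar [0.4755, 0.0369, 0.1] top tri (array([0.47749657, 0.03485204, 0.17684108]), np.float64(0.00015918686727412637)) bristle side [0.4768, 0.039, 0.0]
pot top [0.4858, 0.2408, 0.085] side [0.4867, 0.2513, 0.085]
tab (array([0.5761286 , 0.238356  , 0.17495263]), np.float64(0.0018364073378463598)) hinge [0.5315, 0.2417, 0.087]
yel [0.4586, -0.236, 0.085] tin [0.6868, 0.3803, 0.085]
last [0.6801, -0.3664, 0.05]
top fork 375 [array([658.5, -38.4]), array([89.8, 58.3]), np.float64(19.6)] [[606.0, -26.0], [626.0, -81.0], [711.0, -51.0], [691.0, 4.0]]
top tray 1162 [array([654. , -40.8]), array([134.6,  98.2]), np.float64(21.4)] [[573.0, -20.0], [609.0, -111.0], [735.0, -62.0], [699.0, 29.0]]
side fork 289 [array([660.9, -39.7]), array([90. , 56.3]), np.float64(21.8)] [[609.0, -30.0], [630.0, -82.0], [713.0, -49.0], [692.0, 3.0]]Traceback (most recent call last):
  File "<stdin>", line 16, in <module>
  File "h.py", line 11, in onz
    C,d=ray(n,u,v);return C+d*(z-C[2])/d[2]
        ~~~^^^^^^^
  File "h.py", line 7, in ray
    K,k1,T=info(n);d=np.linalg.inv(K)@[u,v,1];r=np.hypot(d[0],d[1]);s=r
           ~~~~^^^
  File "h.py", line 5, in info
    i=imaging.camera_info(n);return np.array(i["K"]),i["k1"],np.array(i["world_to_cam"])
ValueError: time passes only in moves, steps and waits
```

play_rows(rows="-0.113 0 0 -25 0 0 0;-0.113 0 0 -25 0 0 0;0 0 0 0 -20 -34 0;0 0 0 0 -20 -34 0;0 0 0 0 -20 -34 0;0 0 0 0 -20 -34 0;0 0 0 0 -20 -34 0;0 0 0 0 -20 -34 0", squeeze=15)

```text
time: 0.77
position: [0.2601, 0.4033, 0.2723]
tool_rot: [0.5, -0.5, -0.5, -0.5]
ft_force: [1.2, 0.5, -0.1]
grip_width: 0.0872
```

play_rows(rows="0 0 0 0 -20 -34 0;0 0 0 0 -20 -34 0;0 0 0 0 -20 -34 0;0 0 0 0 -20 -34 0;0 0 0 0 -20 -34 0;0 0 0 0 -20 -34 0;0 0 0 0 -20 -34 0;0 0 0 0 0 0 0")

```text
time: 1.43
position: [0.4043, 0.1618, 0.2727]
tool_rot: [-0.5, 0.502, 0.497, 0.502]
ft_force: [0.4, 0.9, -0.3]
grip_width: 0.0872
```

```bash
sed -i 's/^import numpy as np,cv2/import numpy as np,cv2,functools/; s/^def info/@functools.lru_cache(None)\ndef info/' h.py
python3 - <<'E'
from h import *
for n,(x,y,w,h),z in(("top",(222,170,55,55),.085),("side",(290,225,80,85),.085)):
    im=cv2.imread(f"pics/a_{n}.png")[y:y+h,x:x+w];g=cv2.cvtColor(im,cv2.COLOR_BGR2HSV)
    m=((g[...,0]>100)&(g[...,0]<130)&(g[...,1]>110)).astype(np.uint8)
    N,l,st,ce=cv2.connectedComponentsWithStats(m);i=1+np.argmax(st[1:,4]);print(n,st[i]+[x,y,0,0,0])
    v,u=np.nonzero(l==i);W=np.array([onz(n,a+x,b+y,z)[:2] for a,b in zip(u,v)])*1000
    print("min/max x,y at rim plane",W.min(0).round(),W.max(0).round())
    m=((g[...,1]<60)&(g[...,2]>90)).astype(np.uint8);v,u=np.nonzero(m)
    W=np.array([onz(n,a+x,b+y,.14)[:2] for a,b in zip(u,v)])*1000
    print("lid grey",len(u),cv2.fitEllipse(W.astype(np.float32)))
o=readout.get_obs();print(o["time"],o["position"],o["q"].round(2),R.from_quat(o["tool_rot"]).as_matrix().round(3).tolist())
E
```

```text
top [246 202  13  20 200]
min/max x,y at rim plane [454. 206.] [514. 245.]
lid grey 311 ((526.9082641601562, 241.34690856933594), (68.82233428955078, 112.14153289794922), 90.31909942626953)
side [ 324  260   33   45 1209]
min/max x,y at rim plane [449. 208.] [527. 338.]
lid grey 650 ((508.7843322753906, 249.54513549804688), (105.02008056640625, 259.1656799316406), 10.30027961730957)
1.4333 [0.40426626 0.16184536 0.27270607] [ 0.13  0.2   1.82 -0.    1.12 -1.44] [[0.004, -1.0, 0.007], [-0.003, 0.007, 1.0], [-1.0, -0.004, -0.003]]
```

play_rows(rows="0 0 0 0 -18 -31 0;0 0 0 0 -18 -31 0;0 0 0 0 -18 -31 0;0 0 0 0 -18 -32 0;0 0 0 30 0 0 0;0 0 0 30 0 0 0;0 0 0 0 0 0 0;0 0 0 0 0 0 0")

```text
time: 2.1
position: [0.4704, 0.0426, 0.2114]
tool_rot: [-0.499, 0.501, 0.502, 0.499]
ft_force: [0.0, -0.0, 0.8]
grip_width: 0.0871
```

```bash
python3 - <<'E'
from h import *
ims=snap("b","top","side");o=readout.get_obs();p=o["position"];print(p,o["ft_force"])
print(proj("side",p),proj("top",p))
a=cv2.resize(ims["side"][100:250,270:430],None,fx=4,fy=4,interpolation=cv2.INTER_CUBIC);cv2.imwrite("pics/b1.png",a)
E
```

```text
[0.47259341 0.0426283  0.21359228] [-0.38773704 -0.66228915 -1.10768936]
[351.16737016 177.21020838] [308.13946486 217.0783745 ]
```

View pics/b1.png

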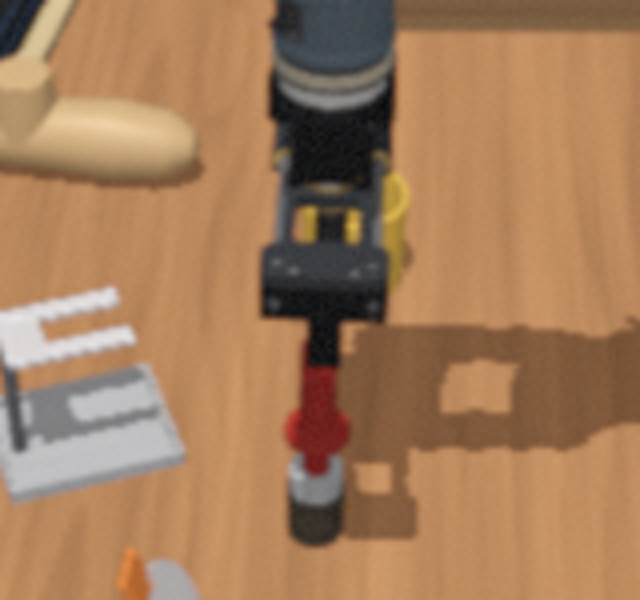

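The side view shows the fingers straddling the handle (finger at x 323, handle at x 317 in the crop). I'll shift a few mm, go down and grip.

play_rows(rows="0 0 0 10 -4 -6 0;0 0 0 25 0 0 0;0 0 0 25 0 0 0;0 0 0 20 0 0 0;0 0 0 8 0 0 0;0 0 0 0 0 0 0;0 0 0 0 0 0 1;0 0 0 0 0 0 1", squeeze=20)

```text
time: 2.87
position: [0.4773, 0.0361, 0.1257]
tool_rot: [0.501, -0.499, -0.499, -0.5]
ft_force: [-0.1, -0.3, 0.1]
grip_width: 0.0801
```

play_rows(rows="0 0 0 0 0 0 1;0 0 0 0 0 0 1;0 0 0 0 0 0 1;0 0 0 0 0 0 1;0 0 0 0 0 0 1;0 0 0 0 0 0 1")

```text
time: 3.37
position: [0.476, 0.0362, 0.1247]
tool_rot: [0.5, -0.5, -0.5, -0.5]
ft_force: [0.6, -0.4, 0.1]
grip_width: 0.0415
```

play_rows(rows="0 0 0 0 0 0 1;0 0 0 0 0 0 1;0 0 0 0 0 0 1;0 0 0 0 0 0 1;0 0 0 0 0 0 1;0 0 0 0 0 0 1;0 0 0 -15 0 0 1;0 0 0 -25 0 0 1")

```text
time: 4.03
position: [0.4737, 0.0365, 0.1628]
tool_rot: [-0.498, 0.501, 0.502, 0.498]
ft_force: [0.3, -0.8, -0.2]
grip_width: 0.0248
```

play_rows(rows="0 0 0 -30 0 0 1;0 0 0 -30 0 0 1;0 0 0 -20 0 0 1;0 0 0 0 0 0 1;0 0 0 0 0 0 1")

```text
time: 4.45
position: [0.4763, 0.0362, 0.2453]
tool_rot: [0.501, -0.499, -0.499, -0.5]
ft_force: [0.7, 0.3, -1.7]
grip_width: 0.0251
```

play_rows(rows="0 0 0 0 -1 30 1;0 0 0 0 -2 30 1;0 0 0 0 -2 30 1;0 0 0 0 -2 30 1;0 0 0 0 -2 30 1;0 0 0 0 -1 30 1;0 0 0 0 -1 30 1;0 0 0 0 0 0 1")

```text
time: 5.12
position: [0.4857, 0.2506, 0.2423]
tool_rot: [-0.5, 0.499, 0.502, 0.499]
ft_force: [1.1, 0.4, -1.1]
grip_width: 0.0244
```

play_rows(rows="0 0 0 0 0 0 1;0 0 0 0 0 0 1;0 0 0 0 0 0 1")

```text
time: 5.37
position: [0.4862, 0.245, 0.2434]
tool_rot: [-0.499, 0.501, 0.5, 0.499]
ft_force: [0.4, -0.0, -1.5]
grip_width: 0.0243
```

```bash
python3 - <<'E'
from h import *
ims=snap("c","side","top");o=readout.get_obs();p=o["position"];print(p,o["ft_force"],o["grip_width"])
print("pot rim proj",proj("side",[.487,.247,.085]),"bristle end",proj("side",[p[0],p[1],p[2]-.124]))
t=cv2.resize(ims["top"][160:240,210:290],None,fx=5,fy=5,interpolation=cv2.INTER_CUBIC)
s=cv2.resize(ims["side"][210:310,290:370],None,fx=4,fy=4,interpolation=cv2.INTER_CUBIC);cv2.imwrite("pics/c1.png",np.hstack([t,s]))
E
```

```text
[0.48675395 0.24495121 0.2440571 ] [ 0.28648447 -0.10765441 -1.17763586] 0.024657279304159674
pot rim proj [340.8378439  272.45321939] bristle end [341.04689321 262.79552032]
```

View pics/c1.png

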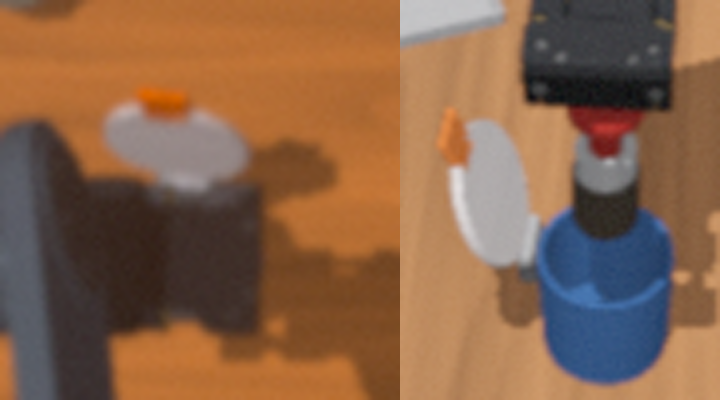

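The side view shows the bristles centred over the blue pot's mouth (rim centre at (205,256) in that panel). The lid is clear behind them, so I'll dip now.

play_rows(rows="0 0 0 15 0 2 1;0 0 0 15 0 0 1;0 0 0 15 0 0 1;0 0 0 15 0 0 1;0 0 0 15 0 0 1;0 0 0 8 0 0 1;0 0 0 0 0 0 1;0 0 0 0 0 0 1")

```text
time: 6.13
position: [0.4871, 0.2477, 0.1616]
tool_rot: [-0.5, 0.5, 0.5, 0.5]
ft_force: [0.3, -0.2, -1.2]
grip_width: 0.0245
```

play_rows(rows="0 0 0 0 0 0 1;0 0 0 0 0 0 1;0 0 0 0 0 0 1;0 0 0 0 0 0 1;0 0 0 0 0 0 1;0 0 0 0 0 0 1;0 0 0 0 0 0 1;0 0 0 0 0 0 1")

```text
time: 6.8
position: [0.4869, 0.2482, 0.1616]
tool_rot: [-0.5, 0.5, 0.5, 0.5]
ft_force: [-0.6, -0.6, -1.2]
grip_width: 0.0247
```

play_rows(rows="0 0 0 0 0 0 1;0 0 0 -15 0 0 1;0 0 0 -25 0 0 1;0 0 0 -30 0 0 1;0 0 0 -20 0 0 1;0 0 0 0 0 -20 1;0 0 0 0 0 -35 1;0 0 0 0 0 -35 1")

```text
time: 7.47
position: [0.487, 0.158, 0.2522]
tool_rot: [0.501, -0.499, -0.5, -0.5]
ft_force: [0.9, -0.4, -1.1]
grip_width: 0.0248
```

play_rows(rows="0 0 0 0 0 -35 1;0 0 0 0 -10 -35 1;0 0 0 0 -15 -35 1;0 0 0 0 -15 -35 1;0 0 0 0 -15 -35 1;0 0 0 0 -15 -35 1;0 0 0 0 -8 -22 1;0 0 0 0 0 0 1")

```text
time: 8.13
position: [0.5676, -0.0793, 0.2515]
tool_rot: [-0.5, 0.501, 0.497, 0.501]
ft_force: [0.6, -0.4, -1.1]
grip_width: 0.0244
```

```bash
python3 - <<'E'
from h import *
o=readout.get_obs();print(o["time"],o["position"],o["q"].round(2),o["grip_width"])
T=lambda x,y:("top",210+(x+.5)/5-.5,160+(y+.5)/5-.5)
S=lambda x,y:("side",290+(x+.5)/4-.5,210+(y+.5)/4-.5)
for a in(.17,.18,.19,): print(onz(*T(163,101),a).round(4))
print("tab",tri(T(163,101),S(51,136)),"hinge",onz(*T(187,183),.087),onz(*S(133,240),.087))
E
```

```text
8.1333 [ 0.5675554  -0.0792674   0.25154704] [-0.33  0.42  1.53 -0.    1.18 -1.9 ] 0.024441771736824776
[0.5764 0.2408 0.17  ]
[0.5757 0.2386 0.18  ]
[0.5749 0.2364 0.19  ]
tab (array([0.5766747 , 0.23934036, 0.17697406]), np.float64(0.0014993054947326332)) hinge [0.53136007 0.24243186 0.087     ] [0.5311495  0.24280541 0.087     ]
```

play_rows(rows="0 0 0 25 -2 5 1;0 0 0 25 0 0 1;0 0 0 25 0 0 1;0 0 0 15 0 0 1;0 0 0 6 0 0 1;0 0 0 0 0 0 1;0 0 0 0 0 0 1;0 0 0 0 0 0 1")

```text
time: 8.8
position: [0.568, -0.0689, 0.1568]
tool_rot: [0.501, -0.499, -0.499, -0.5]
ft_force: [-0.3, -0.1, -1.3]
grip_width: 0.0249
```

```bash
python3 - <<'E'
from h import *
ims=snap("d","side","top");o=readout.get_obs();p=o["position"];print(o["time"],p,o["grip_width"])
s0=np.array([.6535,-.0415]);d=np.array([np.cos(.3665),np.sin(.3665)])
s=ims["side"][140:240,250:370];s=cv2.resize(s,None,fx=5,fy=5,interpolation=cv2.INTER_CUBIC)
f=lambda q:tuple(int(round(c)) for c in (proj("side",q)-[250,140]+.5)*5-.5)
cv2.line(s,f([*(s0-.1*d),.115]),f([*(s0+.022*d),.115]),(255,0,255),1)
cv2.circle(s,f([p[0],p[1],p[2]-.0297]),3,(0,255,0),1)
cv2.imwrite("pics/d1.png",s);print(f([p[0],p[1],p[2]-.0297]))
E
```

```text
8.9 [ 0.56799421 -0.06894691  0.15696166] 0.02432562359210563
(345, 163)
```

View pics/d1.png

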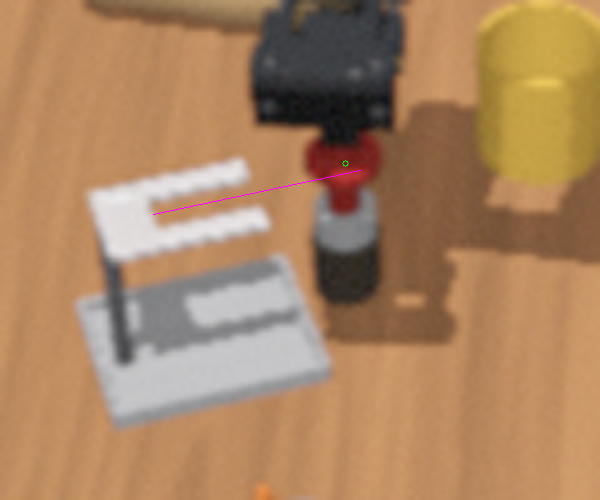

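The side view shows the slot midline I computed (magenta) running down the middle of the real slot, and the collar centred on my estimate at (345,163). I'll correct sideways, then slide in.

play_rows(rows="0 0 0 0 -2 -4 1;0 0 0 0 -14 5 1;0 0 0 0 0 0 1;0 0 0 0 0 0 1;0 0 0 0 0 0 1;0 0 0 0 0 0 1")

```text
time: 9.4
position: [0.5823, -0.0679, 0.1555]
tool_rot: [-0.5, 0.5, 0.5, 0.5]
ft_force: [-0.3, -0.0, -1.6]
grip_width: 0.0247
```

```bash
cat > fk.py <<'E'
from h import *
s0=np.array([.6535,-.0415]);d=np.array([np.cos(.3665),np.sin(.3665)]);n=np.array([-d[1],d[0]])
o=readout.get_obs();p=o["position"];print(o["time"],p,"s",1e3*d@(p[:2]-s0),"lat",1e3*n@(p[:2]-s0),o["ft_force"].round(1))
E
python3 fk.py
```

```text
9.4 [ 0.58232158 -0.06786023  0.15553375] s -75.89745623348433 lat 0.8972156089082794 [-0.3 -0.  -1.6]
```

play_rows(rows="0 0 0 0 -10 3 1;0 0 0 0 -13 5 1;0 0 0 0 -15 6 1;0 0 0 0 -15 6 1;0 0 0 0 -15 5 1;0 0 0 0 0 0 1;0 0 0 0 0 0 1;0 0 0 0 0 0 1")

```text
time: 10.07
position: [0.6501, -0.0427, 0.1551]
tool_rot: [-0.5, 0.5, 0.501, 0.499]
ft_force: [-1.2, -0.4, -1.1]
grip_width: 0.0242
```

```bash
python3 fk.py; python3 - <<'E'
from h import *
ims=snap("e","side");s=cv2.resize(ims["side"][140:240,250:350],None,fx=5,fy=5,interpolation=cv2.INTER_CUBIC);cv2.imwrite("pics/e1.png",s)
E
```

```text
10.0667 [ 0.65007571 -0.04268758  0.15511469] s -3.622442160014927 lat 0.11838570525500769 [-1.2 -0.4 -1.1]
```

View pics/e1.png

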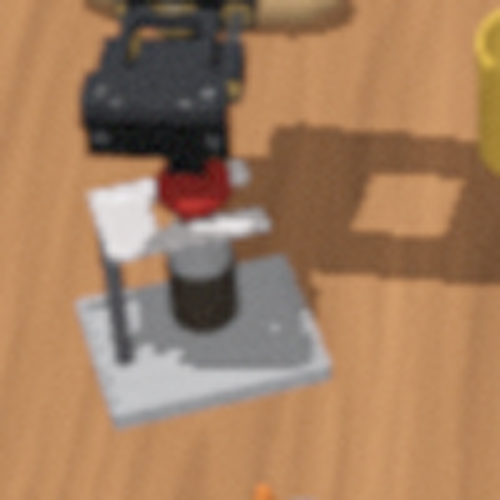

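The side view shows the neck inside the slot (about (200,215) in the crop) with the collar above both tines. I'll lower it.

play_rows(rows="0 0 0 4 0 0 1;0 0 0 3 0 0 1;0 0 0 1 0 0 1;0 0 0 1 0 0 1;0 0 0 1 0 0 1;0 0 0 0 0 0 1;0 0 0 0 0 0 1")

```text
time: 10.7
position: [0.651, -0.0428, 0.1455]
tool_rot: [0.5, -0.5, -0.5, -0.5]
ft_force: [0.1, -0.2, 0.1]
grip_width: 0.0243
```

Vertical force went from about -1.2 to 0.1 N, so the fork now carries the brush. Releasing.

play_rows(rows="0 0 0 0 0 0 0.8;0 0 0 0 0 0 0.6;0 0 0 0 0 0 0.4;0 0 0 0 0 0 0.3;0 0 0 0 0 0 0.3;0 0 0 0 0 0 0.3;0 0 0 0 0 0 0.3;0 0 0 0 0 0 0.3")

```text
time: 11.37
position: [0.6511, -0.0428, 0.1456]
tool_rot: [0.5, -0.5, -0.5, -0.5]
ft_force: [-0.5, 0.1, -0.2]
grip_width: 0.0585
```

play_rows(rows="0 0 0 0 0 0 0.3;0 0 0 -25 0 0 0.3;0 0 0 -35 0 0 0.3;0 0 0 -35 0 0 0.3;0 0 0 -35 0 0 0.3;0 0 0 -10 0 20 0.3;0 0 0 0 0 35 0.3;0 0 0 0 0 35 0.3")

```text
time: 12.03
position: [0.6519, 0.047, 0.2875]
tool_rot: [-0.5, 0.5, 0.498, 0.502]
ft_force: [0.2, 0.7, -0.5]
grip_width: 0.0608
```

```bash
python3 - <<'E'
from h import *
o=readout.get_obs();print(o["time"],o["position"],o["grip_width"])
ims=snap("f","side","top")
s=cv2.resize(ims["side"][140:240,250:350],None,fx=4,fy=4,interpolation=cv2.INTER_CUBIC)
t=cv2.resize(ims["top"][130:230,210:310],None,fx=4,fy=4,interpolation=cv2.INTER_CUBIC);cv2.imwrite("pics/f1.png",np.hstack([s,t]))
E
```

```text
12.0333 [0.65185701 0.0469501  0.28754038] 0.060755631373029036
```

View pics/f1.png

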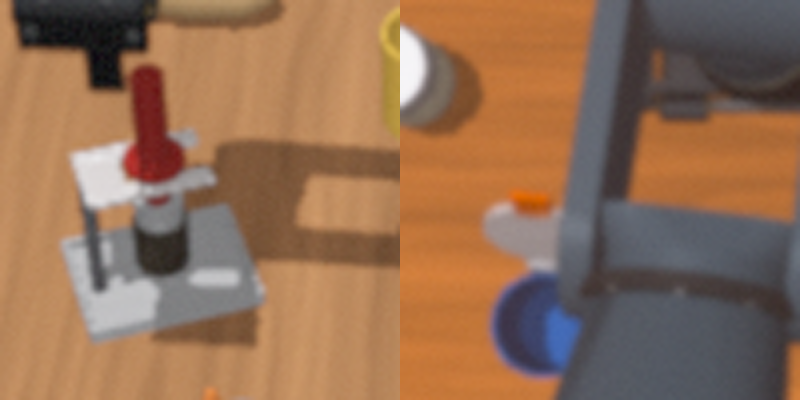

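The brush is hanging in the fork: its collar rests on both tines at (155,158), and its lean matches the post's, so that is perspective. The lid still stands open. Next I'll shut the fingers and go behind the lid.

play_rows(rows="0 0 0 0 0 30 1;0 0 0 0 2 35 1;0 0 0 0 2 35 1;0 0 0 0 3 35 1;0 0 0 0 3 35 1;0 0 0 0 2 14 1;0 0 0 0 0 0 1;0 0 0 0 0 0 1")

```text
time: 12.8
position: [0.6388, 0.2309, 0.2852]
tool_rot: [0.501, -0.5, -0.5, -0.499]
ft_force: [-0.7, -0.3, 0.3]
grip_width: 0.0157
```

play_rows(rows="0 0 0 20 0 0 1;0 0 0 35 0 0 1;0 0 0 35 0 0 1;0 0 0 30 0 0 1;0 0 0 12 0 0 1;0 0 0 0 0 0 1;0 0 0 0 0 0 1;0 0 0 0 0 0 1")

```text
time: 13.47
position: [0.641, 0.2306, 0.1558]
tool_rot: [-0.501, 0.499, 0.499, 0.501]
ft_force: [0.1, -0.3, -0.1]
grip_width: 0.0009
```

```bash
python3 - <<'E'
from h import *
o=readout.get_obs();print(o["time"],o["position"],o["grip_width"],o["ft_force"])
ims=snap("g","side","top")
s=cv2.resize(ims["side"][190:310,250:370],None,fx=4,fy=4,interpolation=cv2.INTER_CUBIC);cv2.imwrite("pics/g1.png",s)
E
```

```text
13.4667 [0.64099373 0.23062548 0.15582243] 0.0008892106266351848 [ 0.11950244 -0.26407233 -0.13846395]
```

View pics/g1.png

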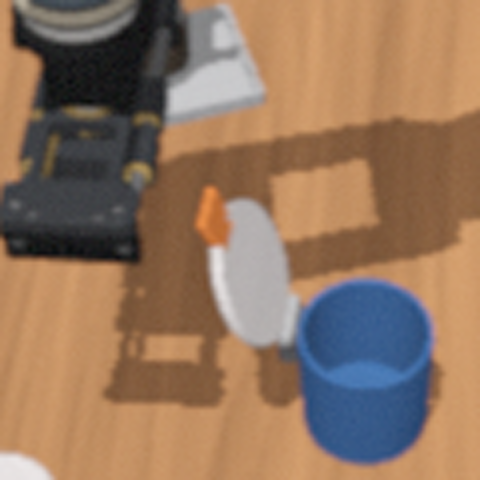

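The side view shows the shut gripper standing behind the lid, whose tab is at (213,215) in the crop, with its body above the tab. I'll push the lid over.

play_rows(rows="0 0 0 0 15 2 1;0 0 0 0 15 2 1;0 0 0 0 15 2 1;0 0 0 0 15 1 1;0 0 0 0 15 2 1;0 0 0 0 15 1 1;0 0 0 0 15 2 1;0 0 0 0 0 0 1")

```text
time: 14.23
position: [0.5321, 0.2438, 0.1554]
tool_rot: [0.5, -0.499, -0.5, -0.5]
ft_force: [-0.1, -0.7, 0.7]
grip_width: 0.0002
```

play_rows(rows="0 0 0 0 12 1 1;0 0 0 0 12 1 1;0 0 0 0 12 1 1;0 0 0 0 12 1 1;0 0 0 8 10 1 1;0 0 0 8 10 1 1;0 0 0 8 8 1 1;0 0 0 0 0 0 1")

```text
time: 14.9
position: [0.4569, 0.2502, 0.1295]
tool_rot: [-0.5, 0.5, 0.501, 0.499]
ft_force: [-0.8, 0.1, 0.5]
grip_width: 0.0005
```

```bash
python3 - <<'E'
from h import *
o=readout.get_obs();print(o["time"],o["position"],o["grip_width"],o["ft_force"])
ims=snap("i","side","top")
s=cv2.resize(ims["side"][190:310,270:390],None,fx=4,fy=4,interpolation=cv2.INTER_CUBIC);cv2.imwrite("pics/i1.png",s)
E
```

```text
14.9 [0.45692732 0.25024344 0.12945123] 0.0004858109366065103 [-0.77476206  0.14079327  0.47435605]
```

View pics/i1.png

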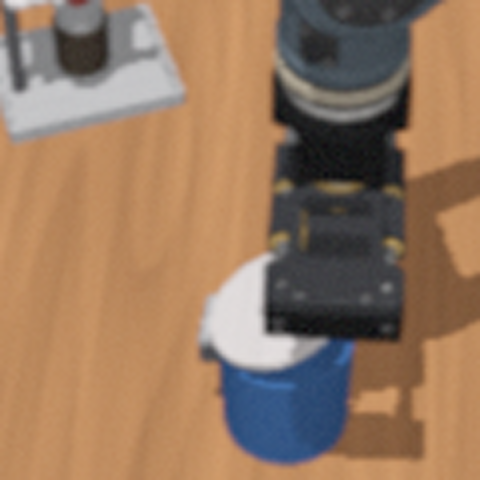

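The lid has come over the pot (disc around (270,310) in the crop). Pressing down at the tab.

play_rows(rows="0 0 0 10 6 0 1;0 0 0 10 5 1 1;0 0 0 8 3 0 1;0 0 0 5 0 0 1;0 0 0 4 0 0 1;0 0 0 2 0 0 1;0 0 0 0 0 0 1;0 0 0 0 0 0 1")

```text
time: 15.67
position: [0.4445, 0.2513, 0.0929]
tool_rot: [0.5, -0.5, -0.5, -0.5]
ft_force: [-4.3, -1.6, 17.8]
grip_width: 0.0005
```

play_rows(rows="0 0 0 0 0 0 1;0 0 0 0 0 0 1;0 0 0 0 0 0 1;0 0 0 0 0 0 1;0 0 0 -15 0 0 1;0 0 0 -30 0 0 1;0 0 0 -35 0 0 1;0 0 0 -35 0 0 1")

```text
time: 16.33
position: [0.4441, 0.251, 0.2067]
tool_rot: [-0.5, 0.5, 0.5, 0.5]
ft_force: [0.6, 0.2, -0.6]
grip_width: 0.0004
```

play_rows(rows="0 0 0 -35 25 0 1;0 0 0 0 30 30 1;0 0 0 0 0 40 1;0 0 0 0 0 40 1;0 0 0 0 0 40 1;0 0 0 0 0 20 1;0 0 0 0 0 0 1;0 0 0 0 0 0 1")

```text
time: 17.0
position: [0.3902, 0.4215, 0.2393]
tool_rot: [0.501, -0.499, -0.5, -0.499]
ft_force: [0.5, -0.1, -0.4]
grip_width: 0.0007
```

```bash
python3 - <<'E'
from h import *
o=readout.get_obs();print(o["time"],o["position"],o["ft_force"])
ims=snap("j","side","top")
s=cv2.resize(ims["side"][165:315,235:385],None,fx=4,fy=4,interpolation=cv2.INTER_CUBIC);cv2.imwrite("pics/j1.png",s)
for n in("side","top"):
    g=cv2.cvtColor(ims[n],cv2.COLOR_BGR2HSV);m=((g[...,0]>=3)&(g[...,0]<13)&(g[...,1]>190)&(g[...,2]>150))
    c,r=((335,240) if n=="side" else (240,200));k=np.zeros_like(m);k[r:r+70 if n=="side" else r+40,c:c+40]=1
    v,u=np.nonzero(m&k);print(n,len(u),u.mean() if len(u) else 0,v.mean() if len(u) else 0)
print(proj("side",[.4335,.2525,.093]),proj("top",[.4335,.2525,.093]))
E
```

```text
17.0 [0.39024231 0.42145262 0.23928265] [ 0.46203427 -0.06939243 -0.40848153]
side 0 0 0
top 0 0 0
[362.93191857 273.4132878 ] [242.5276434  227.38320699]
```

View pics/j1.png

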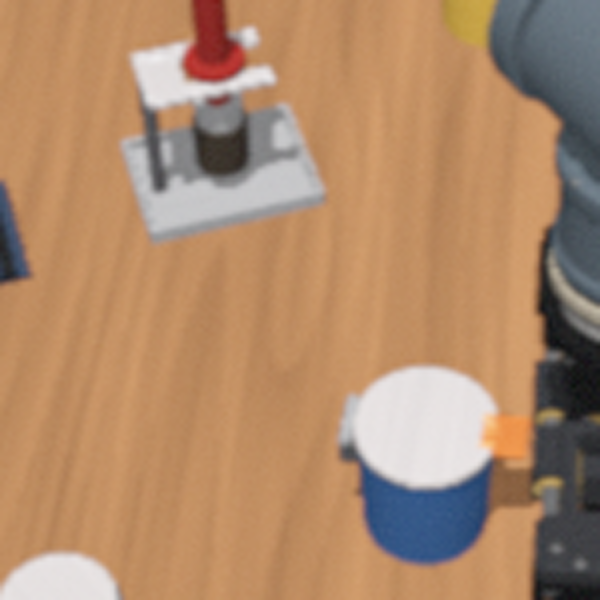

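The lid lies flat on the blue pot. Its tab is at full-image (362,274), against (363,273) predicted for fully shut, and the brush still hangs in the fork. Handing in.

```bash
python3 -c "
from rig import robot;print(robot.hand_in())"
```

```text
the job is handed in; nothing more can be done
None
```

I handed the job in at about 17 s of robot time. The interface gives no verdict, so the results below are from my own checks.

- **Dip:** I held the brush's bristle end about 47 mm below the blue pot's rim for more than half a second. The brush never went near the yellow pot. The force readings I saw while it was in the pot stayed under 2 N.
- **Hang:** I slid the brush's neck along the fork's slot, about 4 mm short of the tray's centre and 0.1 mm off the slot's midline by my estimate. I then lowered it until the fork took the weight and let go. The last side view shows the collar on both tines, with no lean beyond perspective.
- **Lid:** It was still open when I let go of the brush. I pushed it over and pressed the tab down with about 18 N at 93 mm height. In the last picture it lies flat, with the tab within about 1 pixel of where a fully shut lid should be.

**Not fully checked:**
- **Seat point:** The task text doesn't fix where along the slot it lies, so I aimed near the middle.
- **Tab colour check:** The automatic check on the last pictures found no pixels. I placed the tab by eye from the side view, where the gripper may have hidden part of it.
- **Last and tin:** I did not re-measure them at the end; the arm kept clear of both.

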